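# Put the check weights back in their case

## Robot

A 6-joint arm with a two-finger parallel gripper is mounted at the origin on a cart in front of the work surface, level with it; the furniture and walls round the work are solid. World frame = base frame: x ahead of the robot, y to its left, z up, the work surface at z = 0. Lengths are in m, angles in degrees, forces in N, time in s.
With the tool pointing down it reaches from about 0.35 to 0.875 m from the base axis. Payload 4.2 kg.
Tool frame: the origin (TCP) lies on the centre line of the jaws, within the pads' length; the fingertips stand 25 mm ahead of it and the grasp point (between the pads) lies 6 mm ahead of it (finger_overhang is the distance from the TCP to the fingertips, in m); z points along the fingers, y is the line along which they close (so a half turn about z gives the same grasp; the last joint's range is limited). The gripper opens to 87 mm and grips with 3 to 60 N. Pads are 19 mm wide; open, the fingers measure 117 mm over their backs; the gripper's body (75 mm by 190 mm) begins 51 mm behind the grasp point.
Start: joints at [-59.782, 22.042, 0.453, 0, -68.411, -14.817], TCP at [0.166, -0.603, 0.216] pointing down, gripper open.
Joint ranges: [-179.83, 179.83], [-69.29, 118.12], [-61.27, 80.66], [-181.25, 117.63], [-171.15, -9.14], [-177.46, 177.46]. Speed limits (degrees/s): [159.86, 159.86, 180, 180, 180, 180].

## Interface

Orientations are given as a 3x3 rotation matrix whose columns are the frame's x, y, z axes.
In Python, from station import sense, capture, finish_job, spot_in, tip_of, finger_overhang gives the robot as it stands. The module is installed in compiled form; this text tells all that it offers.
- The arm moves only by the tool servo_tool, never from a script. Its arguments are lists of equal length, an entry for each row: "slide": the shift along the tool's x, y, z in m, a list of three; "spin": the turn about the tool's z in degrees; "grip": the closure, from 0 (fully open) to 1 (shut). A call has exactly 5 rows; each row is the pose to reach, as a shift and turn from the pose commanded when the call began, along the tool's axes at that moment; what a row does not reach only later rows make up. A row lasts 1/12 s, in which the tool goes at most 41.7 mm and 7.16 degrees, less where a joint would pass 70% of its speed; a pose out of reach is approached as far as the arm can. A call with a gripper value outside its range is refused whole. The fingers move at their own pace and stop on an object; the grip force is fixed at half the most. Time passes only in rows, so rows that repeat a pose let the fingers close, or fill a call up. It gives the time, the measured TCP pose, the force, the opening and the grip force at its end, in the units of the state.
- sense(): the state, without advancing time (a new reading comes with each control period).
- capture(name): name is "side" or "top" or "wrist"; returns a dict with "pixels" (400x640x3 uint8, blue, green, red), "depth" (400x640 float32, m along the optical axis (not along the pixel's ray), 0 where there is no reading), "fx", "fy", "cx", "cy" (pixels), "k1" (the pictures are not rectified: a ray, as slopes to the right and down, at radius r is drawn at 1 + k1 r^2 times it, then the intrinsics apply), "R" (3x3) and "t" (3): a world point X has camera coordinates R X + t; the wrist camera has in their place "hand_eye" (4x4, takes a point from camera to tool coordinates, whose origin is the TCP and whose axes are the flange's). Camera axes: x right, y down, z forward; pixel columns grow to the right and rows downward; lengths in m; the calibration is good to about 2 mm. A picture is of the moment at which its call begins: read the wrist's pose just before it.
- finish_job(): hands the job in; it is judged then, once.
Trained networks look in the newest picture that a camera, given by its name, has taken for a name from the list of things; names that differ only in an ending like _2 or _b are one class to them, and where a whole thing is asked for, a point or a joint stands for the part that bears it (a point fixed in the world has none). Each returns a list of dicts, best first, with "conf" (0 to 1); they miss things now and then, are a little off and sometimes report something else, mostly with a low value. They report only what shows in the picture. A call takes as long as a camera call. They do not tell look-alikes from the thing itself.
- spot_in(thing, camera): "point" ([x, y, z] in m, in world coordinates, good to about 4 mm: the middle of the surface that is visible of it).
- tip_of(thing, camera): "point" ([x, y, z] in m, in world coordinates, good to about 4 mm: a listed point, or the origin of a listed thing).
The state is a dict: "time_s": time; "joints": joint angles; "joint_velocities": joint speeds; "effort": joint torques, N m; "tcp_pos": TCP position; "ee_rot": TCP orientation; "wrist_force": force on the tool from outside, world axes, zero at the start; "moment": the same for the moment, N m; "gripper_width": opening from 0.0 (shut) to 1.0 (fully open); "gripper_force": force on a finger pad.
Only numpy, scipy, OpenCV 4.12 (cv2) and the standard library are available. Lean on these libraries where they do the work, as an engineer would, in place of code of your own. Each camera call takes 0.05 s, during which the arm holds its last target. There are 200 camera calls.

## Task

The scales have been checked: put the four round knobbed check weights back into their open wooden case, each upright and fully down in the well that was bored for its size. Set them down, do not drop them. Leave the six-sided weight and the round one with the wire ring standing where they are; they belong to other scales.

Things in the scene. Friction and masses are not known exactly. Their poses are not given: they have to be found in the camera images.
- weight_500: Loose largest round check weight of the set (500 g), plain steel: upright cylinder 52 mm across and 27 mm high, on it a neck 14 mm across and 5 mm high and a round grip knob 22 mm across and 13 mm high; 45 mm high in all. Origin: centre of the underside; z up its axis. Stands upright on the table; to be carried by the knob, whose underside is 32 mm above the origin.
- weight_200: Loose second largest round check weight of the set (200 g), plain steel: upright cylinder 40 mm across and 18 mm high, on it a neck 11 mm across and 4 mm high and a round grip knob 18 mm across and 11 mm high; 33 mm high in all. Origin: centre of the underside; z up its axis. Stands upright on the table; to be carried by the knob, whose underside is 22 mm above the origin.
- weight_100: Loose second smallest round check weight of the set (100 g), plain steel: upright cylinder 32 mm across and 14 mm high, on it a neck 9 mm across and 4 mm high and a round grip knob 15 mm across and 10 mm high; 28 mm high in all. Origin: centre of the underside; z up its axis. Stands upright on the table; to be carried by the knob, whose underside is 18 mm above the origin.
- weight_50: Loose smallest round check weight of the set (50 g), plain steel: upright cylinder 25 mm across and 11 mm high, on it a neck 8 mm across and 4 mm high and a round grip knob 13 mm across and 9 mm high; 24 mm high in all. Origin: centre of the underside; z up its axis. Stands upright on the table; to be carried by the knob, whose underside is 15 mm above the origin.
- well_500: Fixed beech block 73x73x22 mm with a round well 58 mm wide, 14 mm deep (mouth bevelled 3 mm), for the 52 mm weight. Origin: centre of its underside, 5 mm above the table; z: the well's axis, floor 8 mm, top 22 mm up; x, y along its sides. One of four blocks, 2 by 2 at 74 mm pitch in any order, in a fixed square open wooden case (outside 164 mm, walls 7 mm thick, 30 mm high).
- well_200: Fixed beech block 73x73x22 mm with a round well 46 mm wide, 12 mm deep (mouth bevelled 3 mm), for the 40 mm weight. Origin: centre of its underside, 5 mm above the table; z: the well's axis, floor 10 mm, top 22 mm up; x, y along its sides. One of four blocks, 2 by 2 at 74 mm pitch in any order, in a fixed square open wooden case (outside 164 mm, walls 7 mm thick, 30 mm high).
- well_100: Fixed beech block 73x73x22 mm with a round well 38 mm wide, 10 mm deep (mouth bevelled 3 mm), for the 32 mm weight. Origin: centre of its underside, 5 mm above the table; z: the well's axis, floor 12 mm, top 22 mm up; x, y along its sides. One of four blocks, 2 by 2 at 74 mm pitch in any order, in a fixed square open wooden case (outside 164 mm, walls 7 mm thick, 30 mm high).
- well_50: Fixed beech block 73x73x22 mm with a round well 31 mm wide, 8 mm deep (mouth bevelled 3 mm), for the 25 mm weight. Origin: centre of its underside, 5 mm above the table; z: the well's axis, floor 14 mm, top 22 mm up; x, y along its sides. One of four blocks, 2 by 2 at 74 mm pitch in any order, in a fixed square open wooden case (outside 164 mm, walls 7 mm thick, 30 mm high).
- hex_weight: Loose look-alike, not of this set: a six-sided steel weight, 44 mm over its corners, body 19 mm high, with neck and 18 mm knob, 34 mm high in all. Origin: centre of the underside; z up. To be left where it stands.
- eye_weight: Loose look-alike, not of this set: a round steel hanging weight, 36 mm across, body 20 mm high, with an upright wire ring (28 mm across) on top in place of a knob, 47 mm high in all. Origin: centre of the underside; z up; the ring stands in its y-z plane. To be left where it stands.
Not all that is in view belongs to the job. Leave any orange or purple look-alike of the weight_200 alone.

How it is judged:
By the outcome, as a careful person would: the job done as asked, in the order asked, and still so for the second after the job is handed in, with the robot touching nothing.
It also fails if it takes over 102 s, if anything falls off the work surface, if the arm or the gripper's body presses on something with over 40 N, if the wrist force passes 120 N, or if a joint passes its speed limit or range.

## Working session

There is one attempt and no reset: what is moved stays moved. The work goes in short steps, Python scripts to look and compute and a tool call to move; the robot and the scene stay as the last step left them, time stands still between calls to the robot, and variables do not carry over. Pictures are saved under pics/ and viewed, at most 14 in all, crops included, and the job is handed in when it is done.

Besides the shell and the picture viewer there is one more tool, called after ">>>" in YAML: its name, and indented under it one key for each argument. servo_tool: Moves the arm, as the interface text tells. Its arguments: {"type":"object","properties":{"slide":{"type":"array"},"spin":{"type":"array"},"grip":{"type":"array"}},"required":["slide","spin","grip"]}

```bash
mkdir -p pics; cat > h.py <<'E'
import numpy as np, cv2
from station import *
def pix2ray(c,u,v):
    x=(u-c["cx"])/c["fx"];y=(v-c["cy"])/c["fy"];xd,yd=x,y
    for _ in range(10):
        s=1+c["k1"]*(x*x+y*y);x,y=xd/s,yd/s
    return np.array([x,y,1.])
def cam_pose(c,s=None):
    if "R" in c: R=np.array(c["R"]).T; return R,-R@np.array(c["t"])
    H=np.array(c["hand_eye"]);Re=np.array(s["ee_rot"])
    return Re@H[:3,:3],Re@H[:3,3]+np.array(s["tcp_pos"])
def to_z(c,s,u,v,z):
    R,o=cam_pose(c,s);d=R@pix2ray(c,u,v);return o+d*(z-o[2])/d[2]
def to_d(c,s,u,v):
    R,o=cam_pose(c,s);return o+R@pix2ray(c,u,v)*c["depth"][int(v),int(u)]
def proj(c,s,X):
    R,o=cam_pose(c,s);p=R.T@(np.array(X)-o);x,y=p[:2]/p[2];k=1+c["k1"]*(x*x+y*y)
    return np.array([c["cx"]+c["fx"]*x*k,c["cy"]+c["fy"]*y*k])
E
python3 - <<'E'
from h import *
s=sense();print(s["time_s"],s["tcp_pos"],np.round(s["ee_rot"],3).tolist(),s["gripper_width"],finger_overhang)
for n in("top","side"):
    c=capture(n);cv2.imwrite(f"pics/{n}0.png",c["pixels"]);R,o=cam_pose(c);print(n,o.round(3),R[:,2].round(3),c["fx"])
    for t in("weight_500","weight_200","weight_100","weight_50","well_500","well_200","well_100","well_50","hex_weight","eye_weight"):
        print(t,[(np.round(d["point"],3).tolist(),round(d["conf"],2),proj(c,None,d["point"]).round().tolist()) for d in tip_of(t,n)])
E
```

```text
0.0 [ 0.16582188 -0.60195974  0.21486409] [[-0.964, -0.265, -0.001], [-0.265, 0.964, 0.002], [0.0, 0.002, -1.0]] 1.0005809984840377 0.025
top [0.402 0.032 0.937] [ 0.18  -0.019 -0.983] 395.8897234620476
weight_500 [([0.452, 0.307, -0.005], 0.88, [194.0, 250.0]), ([0.465, 0.2, -0.001], 0.55, [239.0, 245.0]), ([0.639, 0.204, -0.004], 0.54, [241.0, 173.0]), ([0.686, 0.127, -0.003], 0.52, [274.0, 155.0]), ([0.424, 0.104, 0.001], 0.52, [280.0, 263.0]), ([0.498, 0.028, -0.004], 0.43, [312.0, 232.0])]
weight_200 [([0.452, 0.307, -0.005], 0.88, [194.0, 250.0]), ([0.465, 0.2, -0.001], 0.55, [239.0, 245.0]), ([0.639, 0.204, -0.004], 0.54, [241.0, 173.0]), ([0.686, 0.127, -0.003], 0.52, [274.0, 155.0]), ([0.424, 0.104, 0.001], 0.52, [280.0, 263.0]), ([0.498, 0.028, -0.004], 0.43, [312.0, 232.0])]
weight_100 [([0.452, 0.307, -0.005], 0.88, [194.0, 250.0]), ([0.465, 0.2, -0.001], 0.55, [239.0, 245.0]), ([0.639, 0.204, -0.004], 0.54, [241.0, 173.0]), ([0.686, 0.127, -0.003], 0.52, [274.0, 155.0]), ([0.424, 0.104, 0.001], 0.52, [280.0, 263.0]), ([0.498, 0.028, -0.004], 0.43, [312.0, 232.0])]
weight
[... 2766 characters left out ...]
4, [362.0, 238.0])]
well_500 [([0.502, -0.225, 0.001], 0.84, [356.0, 169.0]), ([0.578, -0.152, 0.006], 0.66, [327.0, 177.0]), ([0.58, -0.23, 0.003], 0.58, [333.0, 164.0])]
well_200 [([0.502, -0.225, 0.001], 0.84, [356.0, 169.0]), ([0.578, -0.152, 0.006], 0.66, [327.0, 177.0]), ([0.58, -0.23, 0.003], 0.58, [333.0, 164.0])]
well_100 [([0.502, -0.225, 0.001], 0.84, [356.0, 169.0]), ([0.578, -0.152, 0.006], 0.66, [327.0, 177.0]), ([0.58, -0.23, 0.003], 0.58, [333.0, 164.0])]
well_50 [([0.502, -0.225, 0.001], 0.84, [356.0, 169.0]), ([0.578, -0.152, 0.006], 0.66, [327.0, 177.0]), ([0.58, -0.23, 0.003], 0.58, [333.0, 164.0])]
hex_weight [([0.603, 0.344, -0.002], 0.71, [265.0, 290.0])]
eye_weight []
```

View pics/top0.png

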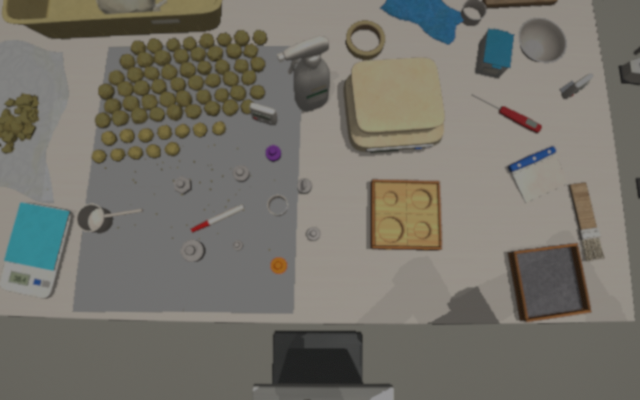

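View pics/side0.png

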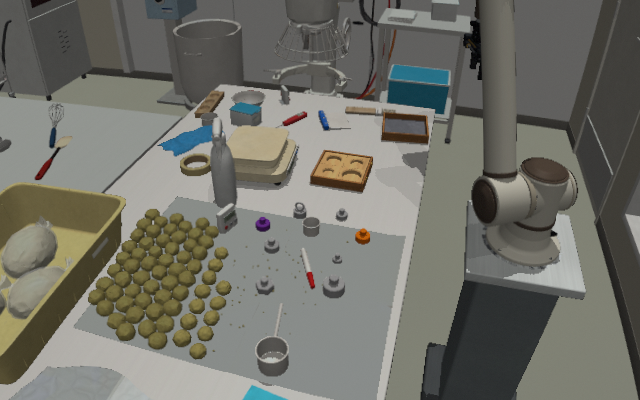

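```bash
python3 - <<'E'
from h import *
t=cv2.imread("pics/top0.png")
a=cv2.resize(t[175:255,365:445],(400,400),interpolation=cv2.INTER_CUBIC)
b=cv2.resize(t[140:280,165:335],(486,400),interpolation=cv2.INTER_CUBIC)[:, :390]
cv2.imwrite("pics/crop1.png",np.hstack([a,b]))
c=capture("top")
for (u,v) in [(278,204),(243,217),(312,80)]: print(u,v,to_z(c,None,u,v,0.03).round(3))
# circles in the case: well mouths at z~.027
g=cv2.cvtColor(cv2.resize(t[175:255,365:445],None,fx=8,fy=8,interpolation=cv2.INTER_CUBIC),cv2.COLOR_BGR2GRAY)
C=cv2.HoughCircles(g,cv2.HOUGH_GRADIENT,1,150,param1=60,param2=25,minRadius=40,maxRadius=130)
for x,y,r in C[0]: print((x/8+364.5).round(1),(y/8+174.5).round(1),(r/8).round(1),to_z(c,None,x/8+364.5,y/8+174.5,.027).round(4))
E
```

```text
278 204 [0.559 0.109 0.03 ]
243 217 [0.527 0.189 0.03 ]
312 80 [0.872 0.035 0.03 ]Traceback (most recent call last):
  File "<stdin>", line 11, in <module>
TypeError: 'NoneType' object is not subscriptable
```

View pics/crop1.png

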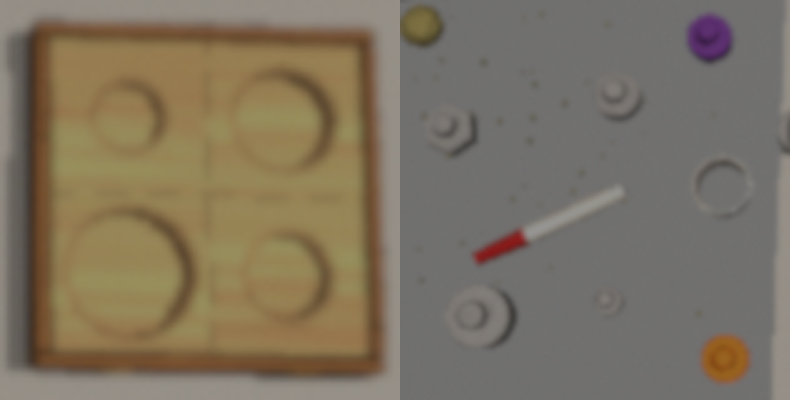

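>>> servo_tool:
  slide:
    - [-0.032,0.02,-0.004]
    - [-0.063,0.04,-0.008]
    - [-0.094,0.059,-0.012]
    - [-0.126,0.079,-0.016]
    - [-0.157,0.099,-0.02]
  spin: [3,6,9,12,15.4]
  grip: [0,0,0,0,0]

```text
time_s: 1.57
tcp_pos: [0.292, -0.4641, 0.2362]
ee_rot: [[-1.0, 0.003, 0.0], [0.003, 1.0, -0.0], [-0.0, -0.0, -1.0]]
wrist_force: [-0.1, -0.3, -0.4]
gripper_width: 0.995
gripper_force: 0.0
```

>>> servo_tool:
  slide:
    - [-0.025,0.0275,-0.004]
    - [-0.05,0.055,-0.008]
    - [-0.075,0.0825,-0.012]
    - [-0.1,0.11,-0.016]
    - [-0.125,0.1375,-0.02]
  spin: [0,0,0,0,0]
  grip: [0,0,0,0,0]

```text
time_s: 1.98
tcp_pos: [0.417, -0.3263, 0.2565]
ee_rot: [[-1.0, -0.0, 0.001], [-0.0, 1.0, -0.0], [-0.001, -0.0, -1.0]]
wrist_force: [0.5, -0.8, 0.0]
gripper_width: 0.999
gripper_force: 0.0
```

>>> servo_tool:
  slide:
    - [-0.03,0.034,-0.005]
    - [-0.06,0.068,-0.01]
    - [-0.09,0.102,-0.015]
    - [-0.125,0.1375,-0.02]
    - [-0.125,0.1375,-0.02]
  spin: [0,0,0,0,0]
  grip: [0,0,0,0,0]

```text
time_s: 2.4
tcp_pos: [0.5439, -0.1873, 0.2765]
ee_rot: [[-1.0, -0.003, 0.002], [-0.003, 1.0, -0.0], [-0.002, -0.0, -1.0]]
wrist_force: [0.2, -0.5, -0.1]
gripper_width: 1.001
gripper_force: 0.0
```

```bash
python3 - <<'E'
from h import *
s=sense();c=capture("wrist");cv2.imwrite("pics/w1.png",c["pixels"])
print(s["time_s"],s["tcp_pos"],np.round(s["ee_rot"],4).tolist(),np.round(s["wrist_force"],2));print(np.round(c["hand_eye"],3),c["fx"],c["k1"])
np.save("w1.npy",dict(c=c,s=s),allow_pickle=True)
for d in tip_of("well_500","wrist"): print(np.round(d["point"],4),round(d["conf"],2),proj(c,s,d["point"]).round())
E
```

```text
2.4 [ 0.54385521 -0.18728304  0.27650418] [[-1.0, -0.0033, 0.0021], [-0.0033, 1.0, -0.0], [-0.0021, -0.0001, -1.0]] [ 0.23 -0.47 -0.14]
[[ 0.001 -0.97  -0.243  0.066]
 [ 1.     0.     0.001 -0.001]
 [-0.001 -0.243  0.97  -0.169]
 [ 0.     0.     0.     1.   ]] 298.58771445457006 0.019409332250888096
[ 0.5779 -0.1522  0.0055] 0.95 [342. 196.]
[ 0.5762 -0.2302  0.01  ] 0.71 [290. 195.]
[ 0.5058 -0.152   0.0054] 0.67 [343. 147.]
[ 0.5017 -0.2248  0.0035] 0.67 [293. 144.]
```

View pics/w1.png

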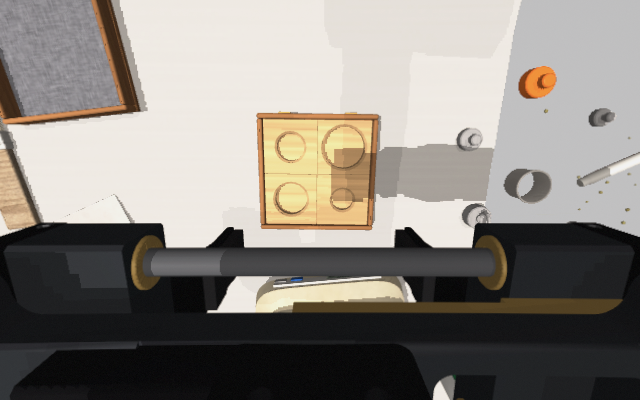

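```bash
cat >> h.py <<'E'
def cloud(c,s):
    v,u=np.mgrid[0:400,0:640].astype(float);x=(u-c["cx"])/c["fx"];y=(v-c["cy"])/c["fy"];xd,yd=x,y
    for _ in range(8):
        k=1+c["k1"]*(x*x+y*y);x,y=xd/k,yd/k
    R,o=cam_pose(c,s);P=np.stack([x,y,np.ones_like(x)],-1)*c["depth"][...,None]
    W=P@R.T+o;W[c["depth"]==0]=np.nan;return W
def knob(c,s,xy,zb,H,r=.03):
    "knob top from depth: points above zb near xy; returns enclosing centre, median height, diameter, count"
    W=cloud(c,s);m=(np.hypot(W[...,0]-xy[0],W[...,1]-xy[1])<r)&(W[...,2]>zb)&(W[...,2]<H+.012)
    v,u=np.nonzero(m);z=np.median(W[m][:,2])
    n,l,st,ce=cv2.connectedComponentsWithStats(m.astype(np.uint8));i=1+np.argmax(st[1:,4])
    v,u=np.nonzero(l==i);h=cv2.convexHull(np.stack([u,v],1).astype(np.int32))[:,0]
    Q=np.array([to_z(c,s,a,b,H)[:2] for a,b in h]);(p,q),rad=cv2.minEnclosingCircle(Q.astype(np.float32)*1000)
    return np.round([p/1000,q/1000,z,2*rad/1000],4),len(u)
E
python3 - <<'E'
from h import *
d=np.load("w1.npy",allow_pickle=True).item();c,s=d["c"],d["s"]
W=cloud(c,s)
hsv=cv2.cvtColor(c["pixels"],cv2.COLOR_BGR2HSV)
m=((hsv[...,1]>90)&(np.abs(W[...,0]-.54)<.1)&(np.abs(W[...,1]+.19)<.1)).astype(np.uint8)
m[228:]=m[228:]; n,l,st,ce=cv2.connectedComponentsWithStats(m);i=1+np.argmax(st[1:,4]);print(st[i])
cs,_=cv2.findContours((l==i).astype(np.uint8),cv2.RETR_EXTERNAL,cv2.CHAIN_APPROX_NONE)
k=max(cs,key=len)[:,0];Q=np.array([to_z(c,s,a,b,.03)[:2] for a,b in k])*1000
print(cv2.minAreaRect(Q.astype(np.float32)))
for n,x,y in(("500",.503,-.151),("100",.502,-.227),("200",.578,-.228),("50",.578,-.152)):
    f=np.hypot(W[...,0]-x,W[...,1]-y);a=W[f<.010];b=(f<.045)&(W[...,2]<.0235)&(W[...,2]>.003)
    print(n,"floor",np.nanmedian(a[:,2]).round(4),"std",np.nanstd(a[:,2]).round(4),"top",np.nanpercentile(W[(f<.036)][:,2],85).round(4))
print("table",np.nanmedian(W[100:200,400:440,2]))
print(knob(c,s,(.498,.028),.019,.028))
E
```

```text
[  257   112   122   118 10783]
((540.5758056640625, -190.0921630859375), (162.8071746826172, 163.83778381347656), 89.47518920898438)
500 floor 0.369 std 0.1424 top 0.3962
100 floor 0.3682 std 0.1505 top 0.3999
200 floor 0.0156 std 0.0008 top 0.3326
50 floor 0.0196 std 0.0008 top 0.3752
table 0.00038381050287125684
(array([0.4943, 0.0251, 0.0281, 0.0165]), 110)
```

>>> servo_tool:
  slide:
    - [0.008,0.035,0.01]
    - [0.016,0.07,0.02]
    - [0.024,0.105,0.03]
    - [0.032,0.14,0.04]
    - [0.04,0.175,0.05]
  spin: [0,0,0,0,0]
  grip: [0.4,0.4,0.4,0.4,0.4]

```text
time_s: 2.92
tcp_pos: [0.5, -0.0149, 0.2257]
ee_rot: [[-1.0, 0.001, 0.0], [0.001, 1.0, -0.0], [-0.0, -0.0, -1.0]]
wrist_force: [-0.2, 0.6, -0.2]
gripper_width: 0.71
gripper_force: 0.0
```

>>> servo_tool:
  slide:
    - [0.003,0.015,0.02]
    - [0.007,0.037,0.05]
    - [0.007,0.037,0.07]
    - [0.007,0.037,0.07]
    - [0.007,0.037,0.07]
  spin: [0,0,0,0,0]
  grip: [0.4,0.4,0.4,0.4,0.4]

```text
time_s: 3.33
tcp_pos: [0.4936, 0.0209, 0.1558]
ee_rot: [[-1.0, -0.0, -0.002], [-0.0, 1.0, -0.001], [0.002, -0.001, -1.0]]
wrist_force: [0.3, 0.8, 0.4]
gripper_width: 0.601
gripper_force: 0.0
```

```bash
cat > look.py <<'E'
import sys
from h import *
n,x,y,zb,H=sys.argv[1],*map(float,sys.argv[2:6])
s=sense();c=capture("wrist");cv2.imwrite(f"pics/{n}.png",c["pixels"])
print(s["time_s"],np.round(s["tcp_pos"],4),np.round(s["ee_rot"],4).tolist(),np.round(s["wrist_force"],2),s["gripper_width"])
k,cnt=knob(c,s,(x,y),zb,H);print("knob",k,cnt)
d=np.array([k[0],k[1]])-np.array(s["tcp_pos"])[:2];print("tool shift",(np.array(s["ee_rot"])[:2,:2].T@d).round(4))
t=capture("top");print("top",knob(t,None,(x,y),zb,H));t=capture("side");print("side",knob(t,None,(x,y),zb,H))
E
python3 look.py w100 .4943 .0251 .019 .028
```

```text
3.3333 [0.4936 0.0209 0.1558] [[-1.0, -0.0001, -0.0017], [-0.0001, 1.0, -0.0013], [0.0017, -0.0013, -1.0]] [0.33 0.77 0.4 ] 0.6009532980431163
knob [0.4927 0.0271 0.0279 0.0152] 170
tool shift [0.0009 0.0062]
  return _methods._mean(a, axis=axis, dtype=dtype,
  ret = ret.dtype.type(ret / rcount)
Traceback (most recent call last):
  File "look.py", line 8, in <module>
    t=capture("top");print("top",knob(t,None,(x,y),zb,H));t=capture("side");print("side",knob(t,None,(x,y),zb,H))
                                 ~~~~^^^^^^^^^^^^^^^^^^^
  File "h.py", line 29, in knob
    n,l,st,ce=cv2.connectedComponentsWithStats(m.astype(np.uint8));i=1+np.argmax(st[1:,4])
                                                                       ~~~~~~~~~^^^^^^^^^^
ValueError: attempt to get argmax of an empty sequence
```

View pics/w100.png

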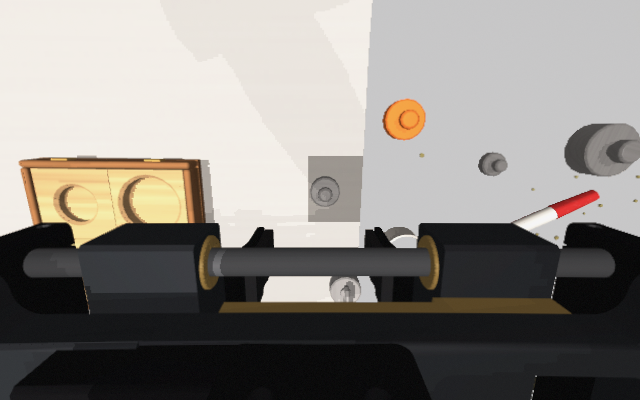

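>>> servo_tool:
  slide:
    - [0.0,0.003,0.02]
    - [0.001,0.006,0.05]
    - [0.001,0.006,0.075]
    - [0.001,0.006,0.075]
    - [0.001,0.006,0.075]
  spin: [0,0,0,0,0]
  grip: [0.4,0.4,0.4,0.4,0.4]

```text
time_s: 3.85
tcp_pos: [0.4937, 0.027, 0.0817]
ee_rot: [[-1.0, 0.001, 0.0], [0.001, 1.0, -0.001], [-0.0, -0.001, -1.0]]
wrist_force: [0.2, -0.4, 0.4]
gripper_width: 0.607
gripper_force: 0.0
```

```bash
sed -i '$d' look.py; python3 look.py w100b .4943 .0271 .019 .028;  python3 look.py w100b .4943 .0271 .023 .028
```

```text
3.85 [0.4937 0.027  0.0817] [[-1.0, 0.0006, 0.0001], [0.0006, 1.0, -0.0006], [-0.0001, -0.0006, -1.0]] [ 0.2  -0.45  0.44] 0.6065026662262301
knob [0.4923 0.027  0.028  0.0158] 294
tool shift [0.0014 0.    ]
3.9 [0.4947 0.0274 0.0827] [[-1.0, 0.0001, 0.0029], [0.0001, 1.0, 0.0003], [-0.0029, 0.0003, -1.0]] [-0.33  0.08  0.61] 0.6015934652965286
knob [0.4927 0.0271 0.028  0.0152] 278
tool shift [ 0.002  -0.0003]
```

>>> servo_tool:
  slide:
    - [0.001,0,0.013]
    - [0.0015,0,0.026]
    - [0.0015,0,0.039]
    - [0.0015,0,0.039]
    - [0.0015,0,0.039]
  spin: [0,0,0,0,0]
  grip: [0.4,0.4,0.4,0.4,0.4]

```text
time_s: 4.37
tcp_pos: [0.4926, 0.0278, 0.0433]
ee_rot: [[-1.0, -0.0, 0.002], [-0.0, 1.0, 0.0], [-0.002, 0.0, -1.0]]
wrist_force: [0.2, -0.9, 0.5]
gripper_width: 0.602
gripper_force: 0.0
```

>>> servo_tool:
  slide:
    - [0,0,0]
    - [0,0,0]
    - [0,0,0]
    - [0,0,0]
    - [0,0,0]
  spin: [0,0,0,0,0]
  grip: [1,1,1,1,1]

```text
time_s: 4.78
tcp_pos: [0.4918, 0.0277, 0.0424]
ee_rot: [[-1.0, -0.0, 0.001], [-0.0, 1.0, 0.0], [-0.001, 0.0, -1.0]]
wrist_force: [-0.4, 0.5, -0.3]
gripper_width: 0.306
gripper_force: 0.0
```

>>> servo_tool:
  slide:
    - [0,0,0]
    - [0,0,0]
    - [0,0,0]
    - [0,0,0]
    - [0,0,0]
  spin: [0,0,0,0,0]
  grip: [1,1,1,1,1]

```text
time_s: 5.2
tcp_pos: [0.4916, 0.0276, 0.0419]
ee_rot: [[-1.0, 0.0, -0.0], [0.0, 1.0, -0.0], [0.0, -0.0, -1.0]]
wrist_force: [1.5, -0.2, 0.2]
gripper_width: 0.013
gripper_force: 0.0
```

```bash
python3 look.py w100c .4943 .0271 .019 .028;  python3 - <<'E'
from h import *
print(sense()["gripper_width"],sense()["gripper_force"])
c=capture("side");u,v=proj(c,None,(.494,.027,.03)).astype(int)
w=cv2.imread("pics/w100c.png")[130:330,200:440]
cv2.imwrite("pics/crop2.png",np.hstack([cv2.resize(c["pixels"][v-40:v+20,u-30:u+30],(400,400),interpolation=2),cv2.resize(w,(400,400))]))
E
```

```text
5.2 [0.4916 0.0276 0.0419] [[-1.0, 0.0, -0.0001], [0.0, 1.0, -0.0], [0.0001, -0.0, -1.0]] [ 1.49 -0.18  0.22] 0.013127483904444444
knob [0.492  0.027  0.027  0.0159] 139
tool shift [-0.0004 -0.0006]
0.006427930519105133 0.0
```

View pics/crop2.png

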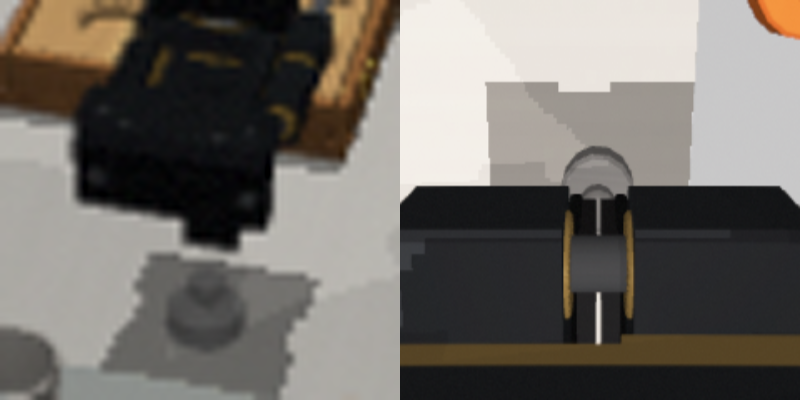

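```bash
python3 - <<'E'
from h import *
s=sense();print(s["tcp_pos"])
c=capture("side");W=cloud(c,None)
print("side proj tip",proj(c,None,np.array(s["tcp_pos"])-[0,0,.025]),"knob",proj(c,None,(.492,.027,.028)))
u0,v0=proj(c,None,(.494,.027,.03)).astype(int)
f=400/60
for a,b in((205,238),(215,242),(230,235),(205,285),(205,315),(210,200)):
    u=int(u0-30+a/f);v=int(v0-40+b/f);print(u,v,W[v,u].round(4))
w=capture("wrist");V=cloud(w,s);print("wrist proj tip",proj(w,s,np.array(s["tcp_pos"])-[0,0,.025]))
for v in(222,226,230,236,245,255): 
    print(v,[V[v,u].round(4).tolist() for u in(312,320,328)])
E
```

```text
[0.49154974 0.02760761 0.04190271]
side proj tip [342.05785673 212.13050889] knob [342.08923659 208.76592943]
341 203 [0.4935 0.0382 0.0553]
343 204 [0.4879 0.0377 0.0527]
345 203 [0.4826 0.0376 0.057 ]
341 210 [0.4938 0.0323 0.0272]
341 215 [0.4914 0.0414 0.0172]
342 198 [0.4754 0.1174 0.1304]
wrist proj tip [318.94987993 227.3617619 ]
222 [[0.4887, 0.0228, 0.0139], [0.4865, 0.0283, 0.0206], [0.4883, 0.0338, 0.0151]]
226 [[0.4877, 0.023, 0.0256], [0.4875, 0.0283, 0.0261], [0.4914, 0.0339, 0.0144]]
230 [[0.4818, 0.0236, 0.0502], [0.4815, 0.0281, 0.0509], [0.4803, 0.0325, 0.0543]]
236 [[0.482, 0.0237, 0.0591], [0.4812, 0.0281, 0.0615], [0.4805, 0.0322, 0.0634]]
245 [[0.4818, 0.024, 0.0724], [0.4816, 0.028, 0.0731], [0.4816, 0.0319, 0.073]]
255 [[0.4586, 0.0254, 0.1364], [0.4594, 0.0276, 0.1347], [0.4592, 0.0298, 0.1351]]
```

>>> servo_tool:
  slide:
    - [0,0,0]
    - [0,0,0]
    - [0,0,0]
    - [0,0,0]
    - [0,0,0]
  spin: [0,0,0,0,0]
  grip: [0.5,0.5,0.5,0.5,0.5]

```text
time_s: 5.82
tcp_pos: [0.4916, 0.0276, 0.042]
ee_rot: [[-1.0, -0.0, 0.0], [-0.0, 1.0, -0.0], [-0.0, -0.0, -1.0]]
wrist_force: [-0.1, -0.3, 0.2]
gripper_width: 0.293
gripper_force: 0.0
```

```bash
cat > tip.py <<'E'
from h import *
s=sense();print(np.round(s["tcp_pos"],4),s["gripper_width"],np.round(s["wrist_force"],1))
p=np.array(s["tcp_pos"])
for n in("wrist","side"):
    c=capture(n);W=cloud(c,s);L=W-p
    m=(np.abs(L[...,0])<.012)&(np.abs(L[...,1])<.05)&(np.abs(L[...,1])>.008)&(W[...,2]>.033)&(L[...,2]<.08)
    Q=L[m];print(n,len(Q))
    for lo in np.arange(-.05,.05,.01):
        q=Q[(Q[:,1]>=lo)&(Q[:,1]<lo+.01)]
        if len(q)>3: print(" y",round(lo,3),"zmin rel TCP",np.percentile(q[:,2],[2,10]).round(4),len(q))
E
python3 tip.py
```

```text
[0.4916 0.0276 0.042 ] 0.29306406021652237 [-0.1 -0.3  0.2]
wrist 2087
 y -0.03 zmin rel TCP [0.0077 0.0114] 109
 y -0.02 zmin rel TCP [0.0082 0.0158] 935
 y 0.01 zmin rel TCP [0.0078 0.0155] 966
 y 0.02 zmin rel TCP [0.0088 0.0126] 77
side 67
 y -0.02 zmin rel TCP [0.0755 0.076 ] 5
 y 0.02 zmin rel TCP [0.0082 0.0108] 57
```

>>> servo_tool:
  slide:
    - [0,0,0.008]
    - [0,0,0.016]
    - [0,0,0.024]
    - [0,0,0.032]
    - [0,0,0.032]
  spin: [0,0,0,0,0]
  grip: [0.5,0.5,0.5,0.5,0.5]

```text
time_s: 6.33
tcp_pos: [0.4901, 0.0271, 0.0078]
ee_rot: [[-1.0, 0.0, -0.004], [0.0, 1.0, -0.001], [0.004, -0.001, -1.0]]
wrist_force: [-0.7, 0.9, -0.5]
gripper_width: 0.496
gripper_force: 0.0
```

>>> servo_tool:
  slide:
    - [0,0,0]
    - [0,0,0]
    - [0,0,0]
    - [0,0,0]
    - [0,0,0]
  spin: [0,0,0,0,0]
  grip: [1,1,1,1,1]

```text
time_s: 6.75
tcp_pos: [0.4918, 0.0277, 0.0103]
ee_rot: [[-1.0, -0.0, 0.001], [-0.0, 1.0, 0.0], [-0.001, 0.0, -1.0]]
wrist_force: [0.1, 0.3, 0.5]
gripper_width: 0.206
gripper_force: 0.0
```

>>> servo_tool:
  slide:
    - [0,0,0]
    - [0,0,0]
    - [0,0,0]
    - [0,0,0]
    - [0,0,0]
  spin: [0,0,0,0,0]
  grip: [1,1,1,1,1]

```text
time_s: 7.17
tcp_pos: [0.4918, 0.0276, 0.0102]
ee_rot: [[-1.0, -0.0, 0.0], [-0.0, 1.0, -0.0], [-0.0, -0.0, -1.0]]
wrist_force: [-0.2, -1.6, 3.2]
gripper_width: 0.148
gripper_force: 30.0
```

>>> servo_tool:
  slide:
    - [0,0,-0.01]
    - [0,0,-0.025]
    - [0,0,-0.045]
    - [0,0,-0.06]
    - [0,0,-0.07]
  spin: [0,0,0,0,0]
  grip: [1,1,1,1,1]

```text
time_s: 7.58
tcp_pos: [0.4919, 0.0279, 0.0811]
ee_rot: [[-1.0, -0.0, 0.001], [-0.0, 1.0, 0.001], [-0.001, 0.001, -1.0]]
wrist_force: [0.0, -0.1, -1.2]
gripper_width: 0.146
gripper_force: 30.0
```

>>> servo_tool:
  slide:
    - [0,-0.015,0]
    - [0,-0.04,0]
    - [-0.002,-0.07,0]
    - [-0.004,-0.1,0]
    - [-0.005,-0.13,0]
  spin: [0,0,0,0,0]
  grip: [1,1,1,1,1]

```text
time_s: 8.0
tcp_pos: [0.4962, -0.1033, 0.0796]
ee_rot: [[-1.0, -0.001, -0.001], [-0.001, 1.0, 0.0], [0.001, 0.0, -1.0]]
wrist_force: [0.3, 0.9, -0.1]
gripper_width: 0.146
gripper_force: 30.0
```

>>> servo_tool:
  slide:
    - [-0.001,-0.03,0]
    - [-0.003,-0.06,0]
    - [-0.005,-0.09,0]
    - [-0.006,-0.113,0]
    - [-0.0065,-0.1245,0]
  spin: [0,0,0,0,0]
  grip: [1,1,1,1,1]

```text
time_s: 8.42
tcp_pos: [0.5027, -0.2291, 0.0793]
ee_rot: [[-1.0, 0.003, -0.001], [0.003, 1.0, 0.0], [0.001, 0.0, -1.0]]
wrist_force: [-0.1, 0.4, -0.8]
gripper_width: 0.148
gripper_force: 30.0
```

>>> servo_tool:
  slide:
    - [0,0,0]
    - [0,0,0.01]
    - [0,0,0.02]
    - [0,0,0.025]
    - [0,0,0.025]
  spin: [0,0,0,0,0]
  grip: [1,1,1,1,1]

```text
time_s: 8.83
tcp_pos: [0.5016, -0.2255, 0.0528]
ee_rot: [[-1.0, -0.001, -0.004], [-0.001, 1.0, 0.001], [0.004, 0.001, -1.0]]
wrist_force: [-0.3, 0.2, -0.4]
gripper_width: 0.155
gripper_force: 30.0
```

```bash
cat > case.py <<'E'
import sys
from h import *
s=sense();c=capture("wrist");cv2.imwrite(f"pics/{sys.argv[1]}.png",c["pixels"]);W=cloud(c,s)
print(s["time_s"],np.round(s["tcp_pos"],4),s["gripper_width"],s["gripper_force"])
hsv=cv2.cvtColor(c["pixels"],cv2.COLOR_BGR2HSV)
m=((hsv[...,1]>90)&(np.abs(W[...,0]-.54)<.11)&(np.abs(W[...,1]+.19)<.11)&(np.abs(W[...,2])<.045)).astype(np.uint8)
Q=W[(m>0)&(W[...,2]>.026)];print("rim x",np.percentile(Q[:,0],[.5,99.5]).round(4),"y",np.percentile(Q[:,1],[.5,99.5]).round(4))
E
python3 case.py p100
```

```text
8.8333 [ 0.5016 -0.2255  0.0528] 0.15455403730615605 29.999796353913553
rim x [0.4582 0.5553] y [-0.2703 -0.1094]
```

View pics/p100.png

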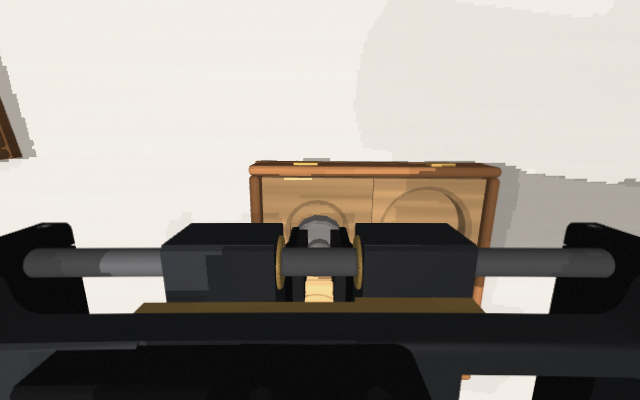

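>>> servo_tool:
  slide:
    - [0,0,0.006]
    - [0,0,0.013]
    - [0,0,0.02]
    - [0,0,0.025]
    - [0,0,0.0275]
  spin: [0,0,0,0,0]
  grip: [1,1,1,1,1]

```text
time_s: 9.3
tcp_pos: [0.5025, -0.227, 0.027]
ee_rot: [[-1.0, -0.0, -0.002], [-0.0, 1.0, -0.0], [0.002, -0.0, -1.0]]
wrist_force: [-5.6, 4.1, 16.4]
gripper_width: 0.145
gripper_force: 30.0
```

>>> servo_tool:
  slide:
    - [0,0,0]
    - [0,0,0]
    - [0,0,0]
    - [0,0,0.0005]
    - [0,0,0.0005]
  spin: [0,0,0,0,0]
  grip: [1,1,1,1,1]

```text
time_s: 9.72
tcp_pos: [0.5033, -0.2271, 0.0272]
ee_rot: [[-1.0, -0.0, 0.001], [-0.0, 1.0, -0.0], [-0.001, -0.0, -1.0]]
wrist_force: [-0.7, -0.3, 1.3]
gripper_width: 0.149
gripper_force: 30.0
```

>>> servo_tool:
  slide:
    - [0,0,0]
    - [0,0,0]
    - [0,0,0]
    - [0,0,0]
    - [0,0,0]
  spin: [0,0,0,0,0]
  grip: [0.6,0.6,0.6,0.6,0.6]

```text
time_s: 10.13
tcp_pos: [0.5031, -0.2268, 0.0269]
ee_rot: [[-1.0, -0.0, 0.0], [-0.0, 1.0, 0.0], [-0.0, 0.0, -1.0]]
wrist_force: [-0.2, -0.3, -0.1]
gripper_width: 0.376
gripper_force: 0.0
```

>>> servo_tool:
  slide:
    - [0,0,-0.005]
    - [0,0,-0.02]
    - [0,0,-0.04]
    - [0,0,-0.06]
    - [0,0,-0.08]
  spin: [0,0,0,0,0]
  grip: [0.6,0.6,0.6,0.6,0.6]

```text
time_s: 10.55
tcp_pos: [0.503, -0.2269, 0.1081]
ee_rot: [[-1.0, -0.0, -0.0], [-0.0, 1.0, -0.0], [0.0, -0.0, -1.0]]
wrist_force: [0.3, 0.1, 0.7]
gripper_width: 0.403
gripper_force: 0.0
```

```bash
python3 look.py r100 .5036 -.2271 .036 .045
```

```text
10.55 [ 0.503  -0.2269  0.1081] [[-1.0, -0.0002, -0.0001], [-0.0002, 1.0, -0.0], [0.0001, -0.0, -1.0]] [0.28 0.14 0.7 ] 0.40299979585812257
knob [ 0.5038 -0.2274  0.0449  0.0157] 268
tool shift [-0.0008 -0.0005]
```

>>> servo_tool:
  slide:
    - [0.002,0.025,0]
    - [0.006,0.06,0]
    - [0.01,0.095,0]
    - [0.014,0.13,0]
    - [0.018,0.165,0]
  spin: [0,0,0,0,0]
  grip: [0.6,0.6,0.6,0.6,0.6]

```text
time_s: 11.02
tcp_pos: [0.4847, -0.0605, 0.1073]
ee_rot: [[-1.0, 0.001, 0.001], [0.001, 1.0, 0.0], [-0.001, 0.0, -1.0]]
wrist_force: [0.7, -0.1, 0.4]
gripper_width: 0.397
gripper_force: 0.0
```

>>> servo_tool:
  slide:
    - [0.003,0.035,0]
    - [0.007,0.07,0]
    - [0.01,0.105,0]
    - [0.013,0.14,0]
    - [0.016,0.17,0]
  spin: [0,0,0,0,0]
  grip: [0.6,0.6,0.6,0.6,0.6]

```text
time_s: 11.43
tcp_pos: [0.4689, 0.1103, 0.1075]
ee_rot: [[-1.0, -0.001, 0.001], [-0.001, 1.0, 0.001], [-0.001, 0.001, -1.0]]
wrist_force: [0.8, 0.5, 0.1]
gripper_width: 0.399
gripper_force: 0.0
```

>>> servo_tool:
  slide:
    - [0.003,0.03,0]
    - [0.006,0.06,0]
    - [0.006,0.08,0]
    - [0.006,0.092,0]
    - [0.006,0.092,0]
  spin: [0,0,0,0,0]
  grip: [0.6,0.6,0.6,0.6,0.6]

```text
time_s: 11.85
tcp_pos: [0.4635, 0.2022, 0.1072]
ee_rot: [[-1.0, -0.003, 0.001], [-0.003, 1.0, 0.001], [-0.001, 0.001, -1.0]]
wrist_force: [0.3, 0.7, 0.9]
gripper_width: 0.395
gripper_force: 0.0
```

```bash
python3 look.py w50 .463 .2 .0165 .024; python3 look.py w50 .463 .2 .0165 .024
```

```text
11.85 [0.4635 0.2022 0.1072] [[-1.0, -0.0028, 0.0012], [-0.0028, 1.0, 0.0008], [-0.0012, 0.0008, -1.0]] [0.28 0.65 0.94] 0.39547146846830716
knob [0.4638 0.2038 0.024  0.0134] 171
tool shift [-0.0003  0.0016]
11.9 [0.463  0.2008 0.107 ] [[-1.0, -0.0015, -0.0], [-0.0015, 1.0, 0.0], [0.0, 0.0, -1.0]] [-0.03 -0.14  1.21] 0.3992113186364624
knob [0.4635 0.2038 0.0239 0.0133] 169
tool shift [-0.0005  0.003 ]
```

View pics/w50.png

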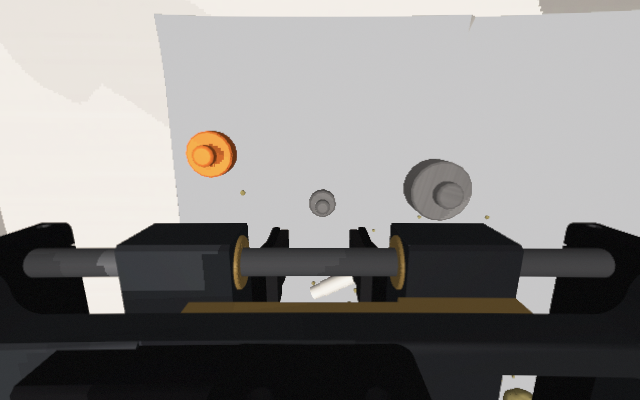

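>>> servo_tool:
  slide:
    - [0,0.002,0.025]
    - [-0.0005,0.003,0.055]
    - [-0.0005,0.003,0.08]
    - [-0.0005,0.003,0.094]
    - [-0.0005,0.003,0.101]
  spin: [0,0,0,0,0]
  grip: [0.6,0.6,0.6,0.6,0.6]

```text
time_s: 12.37
tcp_pos: [0.4623, 0.2006, 0.0039]
ee_rot: [[-1.0, 0.002, -0.004], [0.002, 1.0, -0.003], [0.004, -0.003, -1.0]]
wrist_force: [-0.6, 0.1, 0.1]
gripper_width: 0.398
gripper_force: 0.0
```

>>> servo_tool:
  slide:
    - [0,0,0]
    - [0,0,0]
    - [0,0,0]
    - [0,0,0]
    - [0,0,0]
  spin: [0,0,0,0,0]
  grip: [1,1,1,1,1]

```text
time_s: 12.78
tcp_pos: [0.4643, 0.2037, 0.0071]
ee_rot: [[-1.0, -0.0, 0.002], [-0.0, 1.0, 0.002], [-0.002, 0.002, -1.0]]
wrist_force: [0.2, 0.5, 0.8]
gripper_width: 0.12
gripper_force: 30.0
```

>>> servo_tool:
  slide:
    - [0,0,0]
    - [0,0,0]
    - [0,0,0]
    - [0,0,0]
    - [0,0,0]
  spin: [0,0,0,0,0]
  grip: [1,1,1,1,1]

```text
time_s: 13.2
tcp_pos: [0.4643, 0.2038, 0.0069]
ee_rot: [[-1.0, -0.001, 0.002], [-0.001, 1.0, 0.001], [-0.002, 0.001, -1.0]]
wrist_force: [-0.9, 0.7, 6.3]
gripper_width: 0.125
gripper_force: 30.0
```

>>> servo_tool:
  slide:
    - [0,0,-0.01]
    - [0,0,-0.025]
    - [0,0,-0.045]
    - [0,0,-0.06]
    - [0,0,-0.075]
  spin: [0,0,0,0,0]
  grip: [1,1,1,1,1]

```text
time_s: 13.62
tcp_pos: [0.4631, 0.2027, 0.082]
ee_rot: [[-1.0, 0.0, -0.001], [0.0, 1.0, -0.0], [0.001, -0.0, -1.0]]
wrist_force: [0.6, -0.1, -1.3]
gripper_width: 0.123
gripper_force: 30.0
```

>>> servo_tool:
  slide:
    - [-0.005,-0.015,0]
    - [-0.013,-0.04,0]
    - [-0.022,-0.07,0]
    - [-0.032,-0.1,0]
    - [-0.042,-0.13,0]
  spin: [0,0,0,0,0]
  grip: [1,1,1,1,1]

```text
time_s: 14.03
tcp_pos: [0.5051, 0.0718, 0.0812]
ee_rot: [[-1.0, -0.001, -0.001], [-0.001, 1.0, -0.0], [0.001, -0.0, -1.0]]
wrist_force: [1.5, 0.9, -0.5]
gripper_width: 0.123
gripper_force: 30.0
```

>>> servo_tool:
  slide:
    - [-0.01,-0.03,0]
    - [-0.02,-0.06,0]
    - [-0.03,-0.09,0]
    - [-0.04,-0.12,0]
    - [-0.05,-0.15,0]
  spin: [0,0,0,0,0]
  grip: [1,1,1,1,1]

```text
time_s: 14.45
tcp_pos: [0.5552, -0.0785, 0.0811]
ee_rot: [[-1.0, 0.0, -0.001], [0.0, 1.0, 0.0], [0.001, 0.0, -1.0]]
wrist_force: [0.4, -0.4, -0.5]
gripper_width: 0.118
gripper_force: 30.0
```

>>> servo_tool:
  slide:
    - [-0.01,-0.03,0]
    - [-0.017,-0.06,0]
    - [-0.022,-0.077,0.01]
    - [-0.022,-0.077,0.02]
    - [-0.022,-0.077,0.02]
  spin: [0,0,0,0,0]
  grip: [1,1,1,1,1]

```text
time_s: 14.87
tcp_pos: [0.5752, -0.1545, 0.0585]
ee_rot: [[-1.0, 0.003, -0.006], [0.003, 1.0, 0.001], [0.006, 0.001, -1.0]]
wrist_force: [-0.3, 0.2, -0.3]
gripper_width: 0.123
gripper_force: 30.0
```

```bash
python3 case.py p50; python3 case.py p50
```

```text
14.8667 [ 0.5752 -0.1545  0.0585] 0.12279214740187458 29.999736682948424
rim x [0.4593 0.6189] y [-0.2708 -0.1092]
14.9167 [ 0.5757 -0.1538  0.0595] 0.11977919629454736 29.999950073979562
rim x [0.4592 0.6191] y [-0.2708 -0.1092]
```

View pics/p50.png

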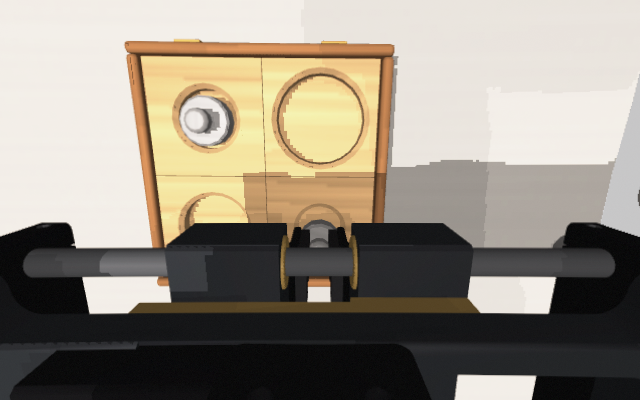

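>>> servo_tool:
  slide:
    - [0,0,0.008]
    - [0,0,0.018]
    - [0,0,0.027]
    - [0,0,0.032]
    - [0,0,0.0345]
  spin: [0,0,0,0,0]
  grip: [1,1,1,1,1]

```text
time_s: 15.38
tcp_pos: [0.5767, -0.1533, 0.0259]
ee_rot: [[-1.0, -0.001, -0.003], [-0.001, 1.0, -0.0], [0.003, -0.0, -1.0]]
wrist_force: [-4.4, 3.6, 14.2]
gripper_width: 0.12
gripper_force: 30.0
```

>>> servo_tool:
  slide:
    - [0,0,0]
    - [0,0,0.0005]
    - [0,0,0.001]
    - [0,0,0.001]
    - [0,0,0.001]
  spin: [0,0,0,0,0]
  grip: [1,1,1,1,1]

```text
time_s: 15.8
tcp_pos: [0.5778, -0.1537, 0.0261]
ee_rot: [[-1.0, -0.0, 0.001], [-0.0, 1.0, 0.0], [-0.001, 0.0, -1.0]]
wrist_force: [-1.4, 3.4, 5.2]
gripper_width: 0.122
gripper_force: 30.0
```

>>> servo_tool:
  slide:
    - [0,0,0]
    - [0,0,0]
    - [0,0,0]
    - [0,0,0]
    - [0,0,0]
  spin: [0,0,0,0,0]
  grip: [0.6,0.6,0.6,0.6,0.6]

```text
time_s: 16.22
tcp_pos: [0.5774, -0.154, 0.0251]
ee_rot: [[-1.0, 0.0, -0.0], [0.0, 1.0, -0.0], [0.0, -0.0, -1.0]]
wrist_force: [0.3, 0.2, -0.1]
gripper_width: 0.369
gripper_force: 0.0
```

>>> servo_tool:
  slide:
    - [0,0,-0.005]
    - [0,0,-0.02]
    - [0,0,-0.04]
    - [0,0,-0.06]
    - [0,0,-0.08]
  spin: [0,0,0,0,0]
  grip: [0.6,0.6,0.6,0.6,0.6]

```text
time_s: 16.63
tcp_pos: [0.5775, -0.154, 0.1065]
ee_rot: [[-1.0, 0.0, -0.0], [0.0, 1.0, -0.0], [0.0, -0.0, -1.0]]
wrist_force: [-0.1, 0.6, -0.3]
gripper_width: 0.398
gripper_force: 0.0
```

```bash
python3 look.py r50 .5776 -.1531 .0355 .043
```

```text
16.6333 [ 0.5775 -0.154   0.1065] [[-1.0, 0.0, -0.0002], [0.0, 1.0, -0.0001], [0.0002, -0.0001, -1.0]] [-0.12  0.61 -0.34] 0.3982870425469138
knob [ 0.577  -0.1535  0.043   0.0135] 201
tool shift [0.0005 0.0005]
```

>>> servo_tool:
  slide:
    - [-0.004,0.025,0]
    - [-0.01,0.06,0]
    - [-0.016,0.095,0]
    - [-0.022,0.13,0]
    - [-0.028,0.165,0]
  spin: [0,0,0,0,0]
  grip: [0.5,0.5,0.5,0.5,0.5]

```text
time_s: 17.1
tcp_pos: [0.6057, 0.0125, 0.1058]
ee_rot: [[-1.0, 0.0, 0.001], [0.0, 1.0, 0.0], [-0.001, 0.0, -1.0]]
wrist_force: [0.4, -0.6, 0.2]
gripper_width: 0.495
gripper_force: 0.0
```

>>> servo_tool:
  slide:
    - [-0.006,0.035,0]
    - [-0.012,0.07,0]
    - [-0.018,0.105,0]
    - [-0.024,0.14,0]
    - [-0.028,0.165,0]
  spin: [0,0,0,0,0]
  grip: [0.5,0.5,0.5,0.5,0.5]

```text
time_s: 17.52
tcp_pos: [0.634, 0.179, 0.1056]
ee_rot: [[-1.0, -0.002, 0.001], [-0.002, 1.0, 0.0], [-0.001, 0.0, -1.0]]
wrist_force: [1.3, -1.2, 0.6]
gripper_width: 0.496
gripper_force: 0.0
```

>>> servo_tool:
  slide:
    - [-0.002,0.015,0]
    - [-0.002,0.027,0]
    - [-0.002,0.027,0]
    - [-0.002,0.027,0]
    - [-0.002,0.027,0]
  spin: [0,0,0,0,0]
  grip: [0.5,0.5,0.5,0.5,0.5]

```text
time_s: 17.93
tcp_pos: [0.6353, 0.2018, 0.1054]
ee_rot: [[-1.0, 0.001, -0.001], [0.001, 1.0, -0.0], [0.001, -0.0, -1.0]]
wrist_force: [0.0, -0.3, 1.2]
gripper_width: 0.497
gripper_force: 0.0
```

```bash
python3 look.py w200 .636 .203 .0245 .033; python3 look.py w200 .636 .203 .0245 .033
```

```text
17.9333 [0.6353 0.2018 0.1054] [[-1.0, 0.0012, -0.0007], [0.0012, 1.0, -0.0004], [0.0007, -0.0004, -1.0]] [ 0.03 -0.31  1.17] 0.4970514101110295
knob [0.6355 0.2031 0.0332 0.0188] 354
tool shift [-0.0002  0.0013]
17.9833 [0.6354 0.2016 0.1056] [[-1.0, 0.0016, -0.0004], [0.0016, 1.0, -0.0002], [0.0004, -0.0002, -1.0]] [0.11 0.67 0.  ] 0.500028619593231
knob [0.6352 0.203  0.0331 0.0188] 354
tool shift [0.0002 0.0014]
```

View pics/w200.png

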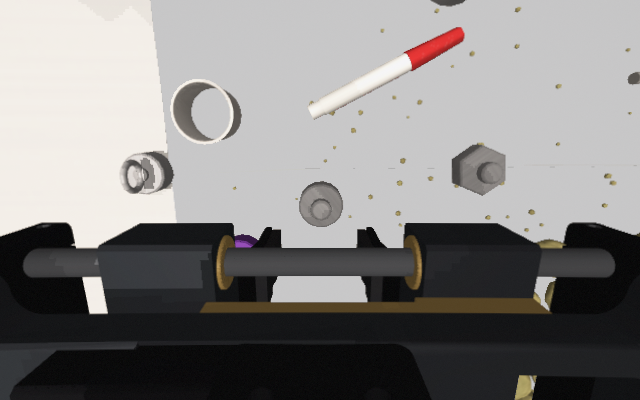

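>>> servo_tool:
  slide:
    - [0,0.001,0.025]
    - [0,0.0015,0.055]
    - [0,0.0015,0.075]
    - [0,0.0015,0.087]
    - [0,0.0015,0.0925]
  spin: [0,0,0,0,0]
  grip: [0.6,0.6,0.6,0.6,0.6]

```text
time_s: 18.45
tcp_pos: [0.6344, 0.2029, 0.0112]
ee_rot: [[-1.0, 0.001, -0.004], [0.001, 1.0, -0.002], [0.004, -0.002, -1.0]]
wrist_force: [-6.6, -1.5, 17.4]
gripper_width: 0.402
gripper_force: 9.3
```

>>> servo_tool:
  slide:
    - [0,0,0]
    - [0,0,0]
    - [0,0,0]
    - [0,0,0]
    - [0,0,0]
  spin: [0,0,0,0,0]
  grip: [1,1,1,1,1]

```text
time_s: 18.87
tcp_pos: [0.6363, 0.2045, 0.0142]
ee_rot: [[-1.0, -0.0, 0.002], [-0.0, 1.0, 0.0], [-0.002, 0.0, -1.0]]
wrist_force: [-0.2, -2.3, 2.9]
gripper_width: 0.185
gripper_force: 30.0
```

>>> servo_tool:
  slide:
    - [0,0,0]
    - [0,0,0]
    - [0,0,0]
    - [0,0,0]
    - [0,0,0]
  spin: [0,0,0,0,0]
  grip: [1,1,1,1,1]

```text
time_s: 19.28
tcp_pos: [0.6363, 0.2046, 0.0141]
ee_rot: [[-1.0, -0.0, 0.002], [-0.0, 1.0, 0.0], [-0.002, 0.0, -1.0]]
wrist_force: [0.2, -2.5, 5.9]
gripper_width: 0.182
gripper_force: 30.0
```

>>> servo_tool:
  slide:
    - [0,0,-0.01]
    - [0,0,-0.03]
    - [0,0,-0.055]
    - [0,0,-0.075]
    - [0,0,-0.09]
  spin: [0,0,0,0,0]
  grip: [1,1,1,1,1]

```text
time_s: 19.7
tcp_pos: [0.6355, 0.2052, 0.1045]
ee_rot: [[-1.0, -0.0, 0.001], [-0.0, 1.0, 0.001], [-0.001, 0.001, -1.0]]
wrist_force: [0.4, -0.3, -2.7]
gripper_width: 0.183
gripper_force: 30.0
```

>>> servo_tool:
  slide:
    - [0.002,-0.015,0]
    - [0.006,-0.045,0]
    - [0.01,-0.075,0]
    - [0.014,-0.105,0]
    - [0.019,-0.14,0]
  spin: [0,0,0,0,0]
  grip: [1,1,1,1,1]

```text
time_s: 20.12
tcp_pos: [0.6151, 0.0638, 0.1017]
ee_rot: [[-1.0, -0.001, -0.002], [-0.001, 1.0, 0.0], [0.002, 0.0, -1.0]]
wrist_force: [1.6, 0.2, -1.6]
gripper_width: 0.189
gripper_force: 30.0
```

>>> servo_tool:
  slide:
    - [0.005,-0.035,0]
    - [0.01,-0.07,0]
    - [0.015,-0.105,0]
    - [0.02,-0.14,0]
    - [0.024,-0.175,0]
  spin: [0,0,0,0,0]
  grip: [1,1,1,1,1]

```text
time_s: 20.53
tcp_pos: [0.5905, -0.1119, 0.1018]
ee_rot: [[-1.0, 0.001, -0.003], [0.001, 1.0, 0.001], [0.003, 0.001, -1.0]]
wrist_force: [0.2, 0.0, -1.2]
gripper_width: 0.185
gripper_force: 30.0
```

>>> servo_tool:
  slide:
    - [0.005,-0.035,0]
    - [0.01,-0.07,0]
    - [0.015,-0.1,0]
    - [0.015,-0.1165,0]
    - [0.015,-0.1165,0.01]
  spin: [0,0,0,0,0]
  grip: [1,1,1,1,1]

```text
time_s: 20.95
tcp_pos: [0.5772, -0.2305, 0.0935]
ee_rot: [[-1.0, 0.004, 0.002], [0.004, 1.0, -0.001], [-0.002, -0.001, -1.0]]
wrist_force: [1.3, -0.3, -2.3]
gripper_width: 0.185
gripper_force: 30.0
```

>>> servo_tool:
  slide:
    - [0,0,0.01]
    - [0,0,0.02]
    - [0,0,0.03]
    - [0,0,0.03]
    - [0,0,0.03]
  spin: [0,0,0,0,0]
  grip: [1,1,1,1,1]

```text
time_s: 21.37
tcp_pos: [0.577, -0.2258, 0.0616]
ee_rot: [[-1.0, -0.002, -0.003], [-0.002, 1.0, 0.0], [0.003, 0.0, -1.0]]
wrist_force: [-0.2, -0.4, -2.1]
gripper_width: 0.183
gripper_force: 30.0
```

```bash
python3 case.py p200; python3 case.py p200
```

```text
21.3667 [ 0.577  -0.2258  0.0616] 0.18291125573187678 29.999708768809796
rim x [0.4591 0.6185] y [-0.271  -0.1097]
21.4167 [ 0.5778 -0.2261  0.0626] 0.18560782953421498 29.99971895789713
rim x [0.4591 0.6182] y [-0.271  -0.1097]
```

View pics/p200.png

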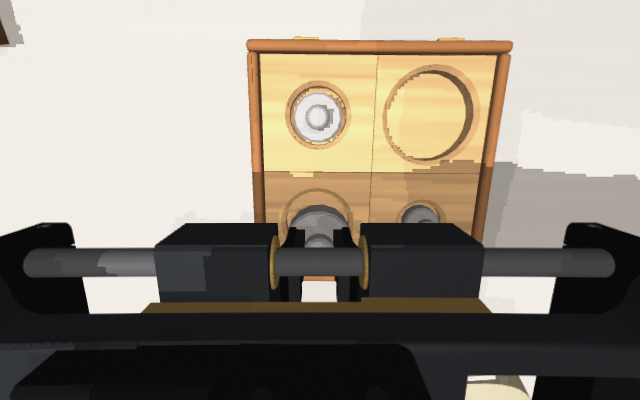

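>>> servo_tool:
  slide:
    - [0,0,0.008]
    - [0,0,0.018]
    - [0,0,0.026]
    - [0,0,0.031]
    - [0,0,0.0335]
  spin: [0,0,0,0,0]
  grip: [1,1,1,1,1]

```text
time_s: 21.88
tcp_pos: [0.5765, -0.2268, 0.029]
ee_rot: [[-1.0, -0.0, -0.003], [-0.0, 1.0, 0.0], [0.003, 0.0, -1.0]]
wrist_force: [-4.7, 4.7, 13.7]
gripper_width: 0.185
gripper_force: 30.0
```

>>> servo_tool:
  slide:
    - [0,0,0]
    - [0,0,0]
    - [0,0,0.0005]
    - [0,0,0.0005]
    - [0,0,0.0005]
  spin: [0,0,0,0,0]
  grip: [1,1,1,1,1]

```text
time_s: 22.3
tcp_pos: [0.5776, -0.227, 0.0292]
ee_rot: [[-1.0, -0.0, 0.0], [-0.0, 1.0, -0.0], [-0.0, -0.0, -1.0]]
wrist_force: [-1.4, 0.6, 0.7]
gripper_width: 0.185
gripper_force: 30.0
```

>>> servo_tool:
  slide:
    - [0,0,0]
    - [0,0,0]
    - [0,0,0]
    - [0,0,0]
    - [0,0,0]
  spin: [0,0,0,0,0]
  grip: [0.55,0.55,0.55,0.55,0.55]

```text
time_s: 22.72
tcp_pos: [0.5778, -0.2269, 0.029]
ee_rot: [[-1.0, -0.0, 0.0], [-0.0, 1.0, -0.0], [-0.0, -0.0, -1.0]]
wrist_force: [0.2, -0.2, -0.3]
gripper_width: 0.425
gripper_force: 0.0
```

>>> servo_tool:
  slide:
    - [0,0,-0.005]
    - [0,0,-0.02]
    - [0,0,-0.04]
    - [0,0,-0.06]
    - [0,0,-0.08]
  spin: [0,0,0,0,0]
  grip: [0.55,0.55,0.55,0.55,0.55]

```text
time_s: 23.13
tcp_pos: [0.5776, -0.2269, 0.1101]
ee_rot: [[-1.0, -0.0, 0.0], [-0.0, 1.0, -0.0], [-0.0, -0.0, -1.0]]
wrist_force: [1.2, 0.3, -0.5]
gripper_width: 0.449
gripper_force: 0.0
```

```bash
python3 look.py r200 .5776 -.2271 .0395 .048
```

```text
23.1333 [ 0.5776 -0.2269  0.1101] [[-1.0, -0.0001, 0.0], [-0.0001, 1.0, -0.0001], [-0.0, -0.0001, -1.0]] [ 1.16  0.28 -0.49] 0.4485029069420545
knob [ 0.5765 -0.2272  0.0481  0.0188] 391
tool shift [ 0.0011 -0.0003]
```

>>> servo_tool:
  slide:
    - [0.006,0.025,0]
    - [0.014,0.06,0]
    - [0.022,0.095,0]
    - [0.03,0.13,0]
    - [0.038,0.165,0]
  spin: [0,0,0,0,0]
  grip: [0.5,0.5,0.5,0.5,0.5]

```text
time_s: 23.6
tcp_pos: [0.5391, -0.0606, 0.1092]
ee_rot: [[-1.0, 0.001, 0.001], [0.001, 1.0, 0.0], [-0.001, 0.0, -1.0]]
wrist_force: [0.8, 0.5, 0.8]
gripper_width: 0.499
gripper_force: 0.0
```

>>> servo_tool:
  slide:
    - [0.008,0.035,0]
    - [0.017,0.07,0]
    - [0.025,0.105,0]
    - [0.033,0.14,0]
    - [0.042,0.175,0]
  spin: [0,0,0,0,0]
  grip: [0.5,0.5,0.5,0.5,0.5]

```text
time_s: 24.02
tcp_pos: [0.4972, 0.1149, 0.1094]
ee_rot: [[-1.0, -0.0, 0.001], [-0.0, 1.0, 0.0], [-0.001, 0.0, -1.0]]
wrist_force: [0.9, 0.3, -0.7]
gripper_width: 0.498
gripper_force: 0.0
```

>>> servo_tool:
  slide:
    - [0.008,0.035,0]
    - [0.017,0.07,0]
    - [0.025,0.105,0]
    - [0.033,0.14,0]
    - [0.04,0.165,0]
  spin: [0,0,0,0,0]
  grip: [0.5,0.5,0.5,0.5,0.5]

```text
time_s: 24.43
tcp_pos: [0.4572, 0.281, 0.1094]
ee_rot: [[-1.0, -0.002, 0.001], [-0.002, 1.0, 0.001], [-0.001, 0.001, -1.0]]
wrist_force: [0.6, 0.5, 0.5]
gripper_width: 0.497
gripper_force: 0.0
```

>>> servo_tool:
  slide:
    - [0.004,0.015,0]
    - [0.007,0.028,0]
    - [0.007,0.028,0]
    - [0.007,0.028,0]
    - [0.007,0.028,0]
  spin: [0,0,0,0,0]
  grip: [0.5,0.5,0.5,0.5,0.5]

```text
time_s: 24.85
tcp_pos: [0.4506, 0.3051, 0.1089]
ee_rot: [[-1.0, 0.001, -0.001], [0.001, 1.0, -0.001], [0.001, -0.001, -1.0]]
wrist_force: [0.3, 0.1, 0.2]
gripper_width: 0.502
gripper_force: 0.0
```

```bash
python3 look.py w500 .45 .306 .035 .045; python3 look.py w500 .45 .306 .035 .045
```

```text
24.85 [0.4506 0.3051 0.1089] [[-1.0, 0.0011, -0.0005], [0.0011, 1.0, -0.0006], [0.0005, -0.0006, -1.0]] [0.26 0.06 0.16] 0.5022183535986997
knob [0.4483 0.3049 0.0452 0.0228] 570
tool shift [ 0.0023 -0.0002]
24.9 [0.4507 0.3049 0.1089] [[-1.0, 0.0015, -0.0005], [0.0015, 1.0, -0.0005], [0.0005, -0.0005, -1.0]] [-0.47 -1.76  0.22] 0.49724303135176945
knob [0.4481 0.305  0.0451 0.0229] 565
tool shift [0.0026 0.0001]
```

View pics/w500.png

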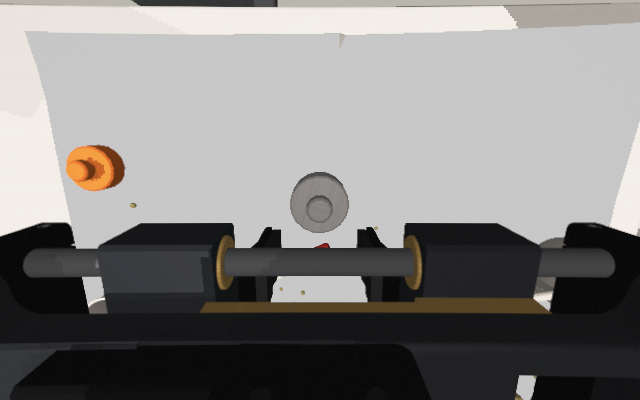

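>>> servo_tool:
  slide:
    - [0.001,0,0.03]
    - [0.0025,0,0.06]
    - [0.0025,0,0.076]
    - [0.0025,0,0.083]
    - [0.0025,0,0.086]
  spin: [0,0,0,0,0]
  grip: [0.5,0.5,0.5,0.5,0.5]

```text
time_s: 25.37
tcp_pos: [0.448, 0.3049, 0.0219]
ee_rot: [[-1.0, 0.001, -0.001], [0.001, 1.0, -0.002], [0.001, -0.002, -1.0]]
wrist_force: [-0.5, -0.1, 0.0]
gripper_width: 0.501
gripper_force: 0.0
```

>>> servo_tool:
  slide:
    - [0,0,0]
    - [0,0,0]
    - [0,0,0]
    - [0,0,0]
    - [0,0,0]
  spin: [0,0,0,0,0]
  grip: [1,1,1,1,1]

```text
time_s: 25.78
tcp_pos: [0.4484, 0.3055, 0.024]
ee_rot: [[-1.0, -0.001, 0.001], [-0.001, 1.0, -0.001], [-0.001, -0.001, -1.0]]
wrist_force: [1.7, -3.8, 3.5]
gripper_width: 0.233
gripper_force: 30.0
```

>>> servo_tool:
  slide:
    - [0,0,0]
    - [0,0,0]
    - [0,0,0]
    - [0,0,0]
    - [0,0,0]
  spin: [0,0,0,0,0]
  grip: [1,1,1,1,1]

```text
time_s: 26.2
tcp_pos: [0.4484, 0.3054, 0.0239]
ee_rot: [[-1.0, -0.0, 0.001], [-0.0, 1.0, -0.001], [-0.001, -0.001, -1.0]]
wrist_force: [2.1, -5.4, 6.6]
gripper_width: 0.23
gripper_force: 30.0
```

>>> servo_tool:
  slide:
    - [0,0,-0.01]
    - [0,0,-0.025]
    - [0,0,-0.045]
    - [0,0,-0.065]
    - [0,0,-0.08]
  spin: [0,0,0,0,0]
  grip: [1,1,1,1,1]

```text
time_s: 26.62
tcp_pos: [0.4475, 0.3065, 0.1039]
ee_rot: [[-1.0, 0.0, -0.001], [0.0, 1.0, 0.001], [0.001, 0.001, -1.0]]
wrist_force: [1.1, 0.3, -5.1]
gripper_width: 0.233
gripper_force: 30.0
```

>>> servo_tool:
  slide:
    - [-0.002,-0.015,0]
    - [-0.005,-0.04,0]
    - [-0.008,-0.07,0]
    - [-0.012,-0.1,0]
    - [-0.016,-0.13,0]
  spin: [0,0,0,0,0]
  grip: [1,1,1,1,1]

```text
time_s: 27.03
tcp_pos: [0.4626, 0.1744, 0.1019]
ee_rot: [[-1.0, -0.0, -0.003], [-0.0, 1.0, -0.0], [0.003, -0.0, -1.0]]
wrist_force: [-0.0, 0.3, -5.3]
gripper_width: 0.235
gripper_force: 30.0
```

>>> servo_tool:
  slide:
    - [-0.004,-0.03,0]
    - [-0.008,-0.065,0]
    - [-0.012,-0.1,0]
    - [-0.016,-0.135,0]
    - [-0.02,-0.17,0]
  spin: [0,0,0,0,0]
  grip: [1,1,1,1,1]

```text
time_s: 27.45
tcp_pos: [0.4826, 0.0044, 0.1021]
ee_rot: [[-1.0, 0.0, -0.002], [0.0, 1.0, 0.001], [0.002, 0.001, -1.0]]
wrist_force: [0.7, -0.7, -5.2]
gripper_width: 0.233
gripper_force: 30.0
```

>>> servo_tool:
  slide:
    - [-0.004,-0.035,0]
    - [-0.009,-0.07,0]
    - [-0.013,-0.105,0]
    - [-0.017,-0.135,0]
    - [-0.0195,-0.1585,0]
  spin: [0,0,0,0,0]
  grip: [1,1,1,1,1]

```text
time_s: 27.87
tcp_pos: [0.5023, -0.1544, 0.1018]
ee_rot: [[-1.0, 0.002, -0.002], [0.002, 1.0, 0.001], [0.002, 0.001, -1.0]]
wrist_force: [0.3, 0.1, -6.0]
gripper_width: 0.233
gripper_force: 30.0
```

>>> servo_tool:
  slide:
    - [0,0,0.005]
    - [0,0,0.015]
    - [0,0,0.025]
    - [0,0,0.033]
    - [0,0,0.033]
  spin: [0,0,0,0,0]
  grip: [1,1,1,1,1]

```text
time_s: 28.28
tcp_pos: [0.5013, -0.1512, 0.0672]
ee_rot: [[-1.0, -0.001, -0.006], [-0.001, 1.0, 0.001], [0.006, 0.001, -1.0]]
wrist_force: [-1.4, 0.2, -4.8]
gripper_width: 0.236
gripper_force: 30.0
```

```bash
python3 case.py p500; python3 case.py p500
```

```text
28.2833 [ 0.5013 -0.1512  0.0672] 0.23605244229016517 29.998980644668336
rim x [0.4582 0.5638] y [-0.2702 -0.1092]
28.3333 [ 0.5022 -0.1514  0.0683] 0.23601777196634383 29.99909779005975
rim x [0.458  0.5651] y [-0.2702 -0.1092]
```

View pics/p500.png

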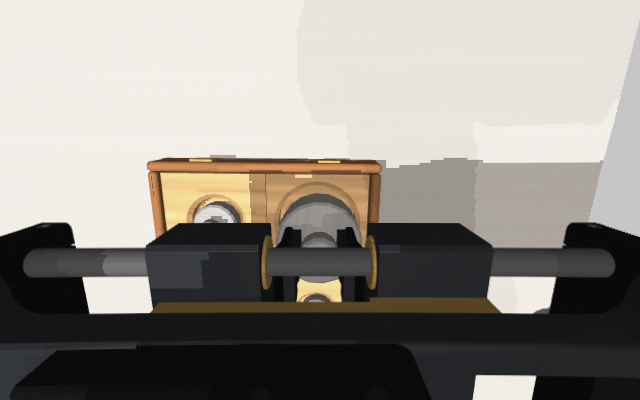

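>>> servo_tool:
  slide:
    - [0.0,-0.001,0.008]
    - [0.0,-0.001,0.018]
    - [0,-0.001,0.026]
    - [0,-0.001,0.03]
    - [0,-0.001,0.031]
  spin: [0,0,0,0,0]
  grip: [1,1,1,1,1]

```text
time_s: 28.8
tcp_pos: [0.5026, -0.1533, 0.0375]
ee_rot: [[-1.0, 0.0, -0.003], [0.0, 1.0, 0.0], [0.003, 0.0, -1.0]]
wrist_force: [0.4, -0.0, -5.4]
gripper_width: 0.237
gripper_force: 30.0
```

>>> servo_tool:
  slide:
    - [0,0,0]
    - [0,0,0]
    - [0,0,0.0005]
    - [0,0,0.001]
    - [0,0,0.001]
  spin: [0,0,0,0,0]
  grip: [1,1,1,1,1]

```text
time_s: 29.22
tcp_pos: [0.5037, -0.1534, 0.0382]
ee_rot: [[-1.0, 0.0, 0.0], [0.0, 1.0, 0.0], [-0.0, 0.0, -1.0]]
wrist_force: [-0.4, -0.6, -5.0]
gripper_width: 0.233
gripper_force: 30.0
```

Still carrying the load (−5 N); about 1.3 mm more to go.

>>> servo_tool:
  slide:
    - [0,0,0.0003]
    - [0,0,0.0006]
    - [0,0,0.001]
    - [0,0,0.0013]
    - [0,0,0.0015]
  spin: [0,0,0,0,0]
  grip: [1,1,1,1,1]

```text
time_s: 29.63
tcp_pos: [0.5037, -0.1536, 0.037]
ee_rot: [[-1.0, -0.0, 0.0], [-0.0, 1.0, -0.0], [-0.0, -0.0, -1.0]]
wrist_force: [-1.6, 0.1, 1.1]
gripper_width: 0.236
gripper_force: 30.0
```

>>> servo_tool:
  slide:
    - [0,0,0]
    - [0,0,0]
    - [0,0,0]
    - [0,0,0]
    - [0,0,0]
  spin: [0,0,0,0,0]
  grip: [1,1,1,1,1]

```text
time_s: 30.05
tcp_pos: [0.5037, -0.1535, 0.0369]
ee_rot: [[-1.0, -0.0, 0.0], [-0.0, 1.0, -0.0], [-0.0, -0.0, -1.0]]
wrist_force: [-2.0, -1.4, 3.0]
gripper_width: 0.237
gripper_force: 30.0
```

>>> servo_tool:
  slide:
    - [0,0,0]
    - [0,0,0]
    - [0,0,0]
    - [0,0,0]
    - [0,0,0]
  spin: [0,0,0,0,0]
  grip: [0.5,0.5,0.5,0.5,0.5]

```text
time_s: 30.47
tcp_pos: [0.5039, -0.1533, 0.0364]
ee_rot: [[-1.0, -0.0, 0.001], [-0.0, 1.0, 0.0], [-0.001, 0.0, -1.0]]
wrist_force: [0.4, -0.2, 0.3]
gripper_width: 0.475
gripper_force: 0.0
```

>>> servo_tool:
  slide:
    - [0,0,-0.005]
    - [0,0,-0.02]
    - [0,0,-0.04]
    - [0,0,-0.06]
    - [0,0,-0.08]
  spin: [0,0,0,0,0]
  grip: [0.5,0.5,0.5,0.5,0.5]

```text
time_s: 30.88
tcp_pos: [0.5036, -0.1534, 0.1176]
ee_rot: [[-1.0, -0.0, 0.0], [-0.0, 1.0, -0.0], [-0.0, -0.0, -1.0]]
wrist_force: [0.1, -0.6, 0.2]
gripper_width: 0.499
gripper_force: 0.0
```

>>> servo_tool:
  slide:
    - [-0.02,-0.01,-0.03]
    - [-0.04,-0.02,-0.06]
    - [-0.06,-0.03,-0.08]
    - [-0.06,-0.03,-0.08]
    - [-0.06,-0.03,-0.08]
  spin: [0,0,0,0,0]
  grip: [0.5,0.5,0.5,0.5,0.5]

```text
time_s: 31.3
tcp_pos: [0.5646, -0.1836, 0.1974]
ee_rot: [[-1.0, 0.001, 0.003], [0.001, 1.0, 0.0], [-0.003, 0.0, -1.0]]
wrist_force: [-1.5, 0.4, -0.8]
gripper_width: 0.502
gripper_force: 0.0
```

```bash
python3 look.py end .5036 -.1531 .05 .058; python3 - <<'E'
from h import *
s=sense();c=capture("wrist")
for n,x,y,H in(("500",.5036,-.1531,.058),("100",.5036,-.2271,.045),("200",.5776,-.2271,.048),("50",.5776,-.1531,.043)): print(n,*knob(c,s,(x,y),H-.008,H))
c=capture("top")
for t in("hex_weight","eye_weight"): print(t,[(np.round(d["point"],3).tolist(),round(d["conf"],2)) for d in tip_of(t,"top")])
E
```

```text
31.3 [ 0.5646 -0.1836  0.1974] [[-1.0, 0.0009, 0.0026], [0.0009, 1.0, 0.0003], [-0.0026, 0.0003, -1.0]] [-1.55  0.41 -0.85] 0.5023398366202123
knob [ 0.5046 -0.1543  0.0582  0.0218] 366
tool shift [0.06   0.0293]
500 [ 0.5047 -0.1542  0.0582  0.0218] 368
100 [ 0.5051 -0.2268  0.0451  0.0151] 165
200 [ 0.5767 -0.2261  0.048   0.019 ] 218
50 [ 0.5773 -0.154   0.043   0.0132] 106
hex_weight [([0.607, 0.342, 0.002], 0.72)]
eye_weight [([0.607, 0.05, -0.0], 0.6)]
```

View pics/end.png

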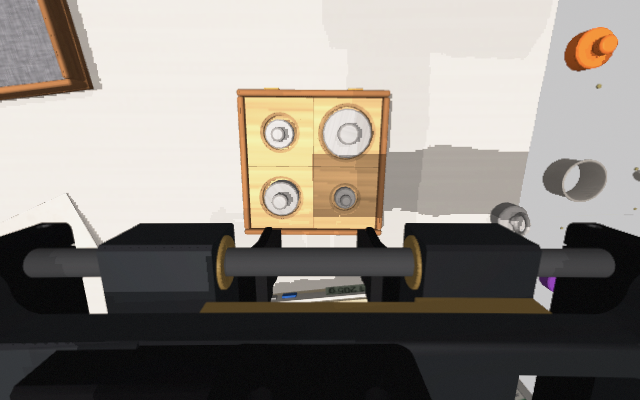

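All four are seated at the expected heights (.058, .045, .048 and .043 m). In the picture the weights sit at (347,132), (279,131), (280,200) and (345,198), each in its own well, and the two look-alikes have not moved.

```bash
python3 -c "
from station import *
print(finish_job())"
```

```text
the job is handed in; nothing more can be done
None
```

All four round knobbed weights are upright and fully down in their own wells, set down gently. The six-sided and ringed weights were left where they stood, and the job was handed in at about 31 s on the robot's clock.

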